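# Pop the control unit open, take out its circuit carrier, snap it shut

### The arm

A 7-joint arm with a two-finger parallel gripper is mounted at the origin on a cart in front of the work surface, level with it; the furniture and walls round the work are solid. World frame = base frame: x ahead of the robot, y to its left, z up, the work surface at z = 0. Lengths are in mm, angles in rad, forces in N, time in s.
With the tool pointing down it reaches from about 425 to 875 mm from the base axis. Payload 8.4 kg.
Tool frame: the origin (TCP) lies on the centre line of the jaws, within the pads' length; the fingertips stand 11 mm ahead of it and the grasp point (between the pads) lies 8 mm behind it; z points along the fingers, y is the line along which they close (so a half turn about z gives the same grasp; the last joint's range is limited). The gripper opens to 85 mm and grips with 20 to 120 N. Pads are 22 mm wide; open, the fingers measure 114 mm over their backs; the gripper's body (76 mm by 85 mm) begins 54 mm behind the grasp point. The pads swing forward as they close: fully open they stand 13 mm farther back than shut.
Start: joints at [1.106, 0.333, 0.04, 1.465, -0.013, 1.343, -0.059], TCP at [232.479, -606.974, 219.708] pointing down, gripper open.
Joint ranges: [-2.58, 2.58], [-0.38, 2.09], [-1.3, 1.39], [0.25, 2.4], [-1.5, 4.64], [0.08, 2.09], [-2.65, 2.65]. Speed limits (rad/s): [2.22, 2.22, 2.79, 2.79, 3.14, 3.14, 3.14].

### API

Orientations are given as a unit quaternion [w, x, y, z].
In Python, from workcell import ctrl gives the robot as it stands.
- The arm moves only by the shell command python3 -m pendant 'ROWS'. ROWS is a JSON object of lists of equal length, an entry for each row: "grip": the opening in per cent of the stroke, from 0 (shut) to 100 (fully open); "dp": the shift along the tool's x, y, z in cm, a list of three; "twist": the turn, a rotation vector about the tool's x, y, z in rad, a list of three. In form: {"grip": [grip, ...], "dp": [[tx, ty, tz], ...], "twist": [[ax, ay, az], ...]}. A call has exactly 5 rows; each row shifts and turns the commanded pose from where the row before left it, along the tool's axes as they then stand; what a row does not reach is not made up. A row lasts 1/10 s, in which the tool goes at most 50 mm and 8.59 degrees, less where a joint would pass 70% of its speed; a pose out of reach is approached as far as the arm can. A call with a gripper value outside its range is refused whole. The fingers move at their own pace and stop on an object; the grip force is fixed at half the most. Time passes only in rows, so rows that do not move let the fingers close, or fill a call up. It gives the time, the measured TCP pose, the force, the opening and the grip force at its end, in the units of the state.
- ctrl.state(): the state, without advancing time (a new reading comes with each control period).
- ctrl.snapshot(name): name is "side" or "top"; returns the picture (480x640x3 uint8, red, green, blue); there is no depth.
- ctrl.get_calibration(name): a dict with "fx", "fy", "cx", "cy" (pixels), "extrinsics" (4x4, takes a point from camera to world coordinates). Camera axes: x right, y down, z forward; pixel columns grow to the right and rows downward; lengths in mm; the calibration is good to about 2 mm. A picture is of the moment at which its call begins. get_calibration takes no time and is no camera call.
- ctrl.sign_off(): hands the job in; it is judged then, once.
Trained networks look in the newest picture that a camera, given by its name, has taken for a name from the list of things; names that differ only in an ending like _2 or _b are one class to them, and where a whole thing is asked for, a point or a joint stands for the part that bears it (a point fixed in the world has none). Each returns a list of dicts, best first, with "conf" (0 to 1); they miss things now and then, are a little off and sometimes report something else, mostly with a low value. They report only what shows in the picture. A call takes as long as a camera call.
- ctrl.silhouettes(camera, thing): "pixels" (480x640 bool, what is visible of it) and "uv" ([column, row] in pixels, amid what is visible of it).
- ctrl.spot_point(camera, thing): "uv" ([column, row] in pixels: a listed point, or the origin of a listed thing).
The state is a dict: "t": time; "q": joint angles; "qd": joint speeds; "joint_efforts": joint torques, N m; "tcp_pos": TCP position; "eef_rot": TCP orientation; "contact_force": force on the tool from outside, world axes, zero at the start; "wrist_torque": the same for the moment, N m; "grip_width": finger opening in mm; "finger_force": force on a finger pad.
Only numpy, scipy, OpenCV 4.12 (cv2) and the standard library are available. Lean on these libraries where they do the work, as an engineer would, in place of code of your own. Each camera call takes 0.05 s, during which the arm holds its last target. There are 200 camera calls.

### The job

Press the thumb button on the control unit's housing so that its sprung lid pops open, then lift the circuit carrier straight up off its two locating pins by the finned block, keeping it level, and lay it gently and flat in the middle of the grey felt pad. Once it lies there, swing the lid of the empty housing down until it snaps shut and stays shut. Leave the distributor cap, the roll of tape and the rotor arm where they are.

Things in the scene. Friction and masses are not known exactly. Their poses are not given: they have to be found in the camera images.
- housing: Aluminium control-unit housing, fixed. Origin on the bench; x to its back (hinge), y to its left, z up; its front (-x) faces the near edge of the bench. Outside x -60 to 70, y -65 to 65 mm, walls 78 mm high; the carrier's chamber is x -31 to 65, y -60 to 60 mm. On the front a 52 mm wide nose (foot out to x = -86) has a face sloping 45 degrees (normal to -x and +z), with the thumb button.
- button_top (a point): Middle of the outer face of the thumb button, a dark ribbed block 26 mm wide (housing y), 16 mm along the 45 degree slope; at rest x -86, y 0, z 47 mm in the housing frame. Press it square to that face (to housing +x and -z alike). The lid's lip hangs 33 mm above and 8 mm farther forward, so come tilted about 45 degrees with a tool under 30 mm thick; the opening lid moves clear of it.
- button (a joint): Travel of the thumb button in m: 0 = out, 0.007 = fully in. Sprung: about 1.4 N at the start, 5.3 N fully in; the catch lets go at about 0.0025 (hold it in for half a second). It comes back out by itself.
- lid (a joint): Lid angle, rad: 0 = shut, about 0.01 when held by its catch, 1.52 = open, nearly upright. Hinged along housing y at the back. A damped spring opens it in about 1.5 s and keeps it open. Shutting takes 1 to 3 N at the front edge, up to about 6 N in the last 5 degrees; pushed right down to 0 it snaps into the catch by itself.
- lid_hinge (a point): Point on the lid's hinge axis at mid-width: x 70, y 0, z 80.5 mm in the housing frame.
- lid_edge (a point): Point on the outer (top) face of the lid at mid-width, 5 mm behind its front edge, 159 mm from the hinge axis; it moves with the lid. Shut: x -89, z 85 mm in the housing frame; open: about 240 mm above the bench. The lid is a flat plate 5 mm thick, 134 mm wide; its outer face lies 4.5 mm outside the hinge axis.
- carrier_grip (a point): Centre of the dark finned block on the loose circuit carrier (0.18 kg): 36 mm long (its x), 12 mm thick (its y), 26 mm high. It stands on the middle of a grey plate 68 (x) by 108 (y) by 6 mm, whose underside is 19 mm below this point. At the start the axes are the housing's and the point is at x 7, y 0, z 59 mm in its frame. Rises 24 mm to clear the pins, 38 mm the walls.
- pin_tip (a point): Top of the locating pin on the housing's left, at x 7, y 40, z 64 mm in the housing frame; the other stands at y -40. Fixed steel pins of 8 mm diameter; the carrier's two holes are 9.6 mm wide, and the pins stand 18 mm above its plate when it is seated.
- pad: Grey felt pad on the bench, 120 by 120 by 4 mm, fixed; origin at the centre of its underside.
- carrier: The circuit carrier itself (see carrier_grip), the plate with its block; origin at the centre of its plate's underside, z up.
- distributor_cap: Brown distributor cap, 67 mm across, 45 mm high, loose; origin at the centre of its underside. Not to be disturbed.
- tape_black: Roll of black tape, 44 mm across, 19 mm high, loose; origin at the centre of its underside. Not to be disturbed.
- rotor_arm: Small brown rotor arm, 40 by 21 by 19 mm, loose; origin under its middle. Not to be disturbed.

How it is judged (in metres and radians):
On the way, in this order (a step that is already met when the one before it is completed fails the run):
1. the button has been pressed and the lid has popped open (value of joint lid above 1.2 rad), for 0.2 s.
2. the carrier is lifted level, clear of its pins, with the lid open (z of carrier_grip in the frame of housing above 0.085 m and angle between carrier_grip's own z axis and vertical below 0.2 rad and value of joint lid above 1 rad), for 0.1 s.
3. the carrier lies flat in the middle of the pad, let go, with the lid still open (z of carrier_grip in the frame of pad between 0.018 and 0.027 m and horizontal distance between carrier_grip and pad below 0.025 m and angle between carrier_grip's own z axis and vertical below 0.08 rad and contact force between carrier and the fingers below 0.3 N and value of joint lid above 1 rad), for 0.2 s.
At the end, for the whole second after the job is handed in: The lid is shut and held by its catch (angle below 0.03 rad, button out to within 2 mm of rest), the carrier lies flat on the felt pad (within 0.08 rad of level, resting on it, its centre within 25 mm of the pad's centre), and everything is at rest (z of carrier_grip in the frame of pad between 0.018 and 0.027 m and horizontal distance between carrier_grip and pad below 0.025 m and angle between carrier_grip's own z axis and vertical below 0.08 rad and value of joint lid below 0.03 rad and value of joint button below 0.002 m and velocity of joint lid between -0.05 and 0.05 rad/s); the robot touches nothing.
It fails at once if the carrier is tipped by more than 0.3 rad (angle between carrier_grip's own z axis and vertical above 0.3 rad).
It fails at once if the carrier is let go while more than 12 mm above the pad (horizontal distance between carrier_grip and pad below 0.15 m and z of carrier_grip in the frame of pad above 0.035 m and contact force between carrier and the fingers below 0.05 N).
It fails at once if a bystander is moved by more than 30 mm (distance of distributor_cap from where it was at the start of the episode above 0.03 m).
It fails at once if a bystander is moved by more than 30 mm (distance of tape_black from where it was at the start of the episode above 0.03 m).
It fails at once if a bystander is moved by more than 30 mm (distance of rotor_arm from where it was at the start of the episode above 0.03 m).
It also fails if it takes over 72 s, if anything falls off the work surface, if the arm or the gripper's body presses on something with over 40 N, if the wrist force passes 120 N, or if a joint passes its speed limit or range.

## Working session

There is one attempt and no reset: what is moved stays moved. The work goes in short steps, Python scripts to look and compute and a shell command to move; the robot and the scene stay as the last step left them, time stands still between calls to the robot, and variables do not carry over. Pictures are saved under pics/ and viewed, at most 10 in all, crops included, and the job is handed in when it is done.

```bash
mkdir -p pics; ls; cat > h.py <<'E'
import numpy as np, cv2
from workcell import ctrl
from scipy.spatial.transform import Rotation as R
def cal(n):
    c=ctrl.get_calibration(n); K=np.array([[c['fx'],0,c['cx']],[0,c['fy'],c['cy']],[0,0,1]]); return K,np.array(c['extrinsics'])
def ray(n,uv):
    K,T=cal(n); d=T[:3,:3]@np.linalg.solve(K,[uv[0],uv[1],1]); return T[:3,3],d/np.linalg.norm(d)
def atz(n,uv,z):
    o,d=ray(n,uv); return o+d*(z-o[2])/d[2]
def proj(n,p):
    K,T=cal(n); q=K@(T[:3,:3].T@(np.array(p,float)-T[:3,3])); return q[:2]/q[2]
def tri(a,b):
    (o1,d1),(o2,d2)=a,b
    s=np.linalg.lstsq(np.c_[d1,-d2],o2-o1,rcond=None)[0]; p,q=o1+s[0]*d1,o2+s[1]*d2
    return (p+q)/2,np.linalg.norm(p-q)
def shot(n,f):
    im=ctrl.snapshot(n); cv2.imwrite('pics/'+f,im[:,:,::-1]); return im
def rot():
    q=ctrl.state()['eef_rot']; return R.from_quat([q[1],q[2],q[3],q[0]])
E
python3 - <<'E'
from h import *
for n in('top','side'):
    shot(n,n+'0.png')
    print(n,np.round(cal(n)[1],3).tolist(), cal(n)[0][0,0])
    for t in('button_top','lid_hinge','lid_edge','carrier_grip','pin_tip','pad','housing','distributor_cap','tape_black','rotor_arm'):
        r=ctrl.spot_point(n,t); print(t,[(np.round(x['uv'],1).tolist(),round(x['conf'],2)) for x in r[:2]])
s=ctrl.state();print({k:np.round(v,3).tolist() for k,v in s.items()})
E
```

```text
pics
top [[0.008, -0.997, 0.082, 448.273], [-1.0, -0.006, 0.015, 145.078], [-0.014, -0.082, -0.997, 1318.28], [0.0, 0.0, 0.0, 1.0]] 563.857275242736
button_top []
lid_hinge [([233.5, 241.8], 0.67)]
lid_edge [([204.1, 306.9], 0.75)]
carrier_grip []
pin_tip [([206.7, 258.8], 0.57)]
pad [([346.2, 287.0], 0.88)]
housing [([222.3, 270.4], 0.96)]
distributor_cap [([439.8, 292.5], 0.9)]
tape_black [([274.9, 206.6], 0.7)]
rotor_arm [([205.3, 196.7], 0.52), ([235.1, 241.4], 0.17)]
side [[-0.951, -0.158, 0.265, 287.004], [-0.308, 0.507, -0.805, 907.241], [-0.007, -0.848, -0.531, 607.387], [0.0, 0.0, 0.0, 1.0]] 441.4945685252914
button_top [([334.2, 371.2], 0.5)]
lid_hinge [([272.7, 310.5], 0.6), ([379.4, 232.2], 0.31)]
lid_edge [([334.7, 354.5], 0.83), ([301.5, 364.0], 0.7)]
carrier_grip []
pin_tip [([277.0, 350.3], 0.93)]
pad [([357.6, 279.5], 0.81)]
housing [([300.3, 363.4], 0.72), ([195.0, 367.0], 0.55)]
distributor_cap [([380.9, 236.3], 0.75)]
tape_black [([245.5, 304.7], 0.74)]
rotor_arm [([195.0, 367.3], 0.71)]
{'t': 1.1, 'q': [1.106, 0.333, 0.04, 1.465, -0.013, 1.343, -0.059], 'qd': [-0.0, -0.0, -0.0, -0.001, -0.001, -0.001, -0.0], 'joint_efforts': [0.001, -65.833, 1.364, -40.583, 0.017, 0.003, 0.0], 'tcp_pos': [232.489, -606.964, 219.714], 'eef_rot': [-0.0, 0.983, 0.182, 0.0], 'contact_force': [0.525, -0.183, 0.809], 'wrist_torque': [-0.066, 0.026, 0.072], 'finger_force': 0.0, 'grip_width': 85.16}
```

View pics/top0.png

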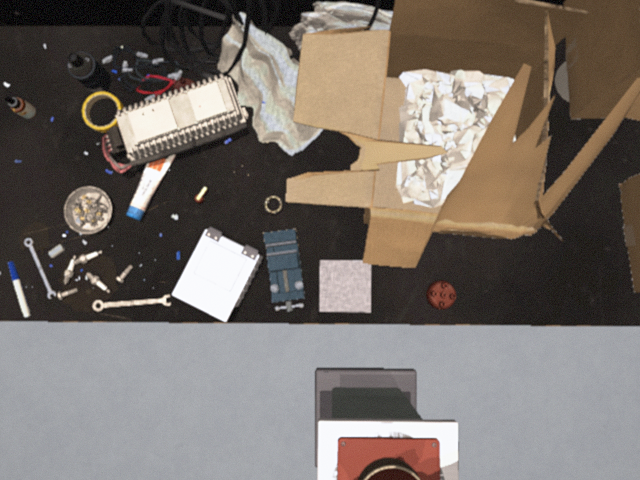

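View pics/side0.png

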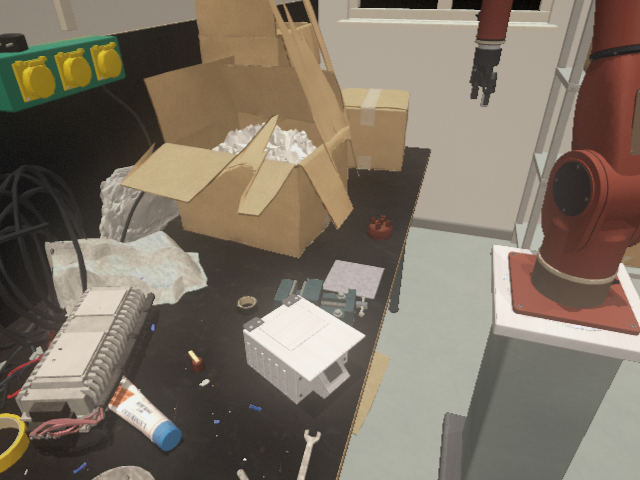

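```bash
python3 - <<'E'
from h import *
P={'lid_hinge':80.5,'lid_edge':85,'pad':0,'distributor_cap':0,'tape_black':0,'rotor_arm':0}
for t,z in P.items():
    a=ctrl.spot_point('top',t); b=ctrl.spot_point('side',t)
    for x in a[:1]: print(t,'top',np.round(atz('top',x['uv'],z),1))
    for x in b[:2]: print(t,'side',np.round(atz('side',x['uv'],z),1), 'tri',tri(ray('top',a[0]['uv']),ray('side',x['uv'])))
b=ctrl.spot_point('side','button_top');print(atz('side',b[0]['uv'],47))
m=ctrl.silhouettes('top','lid_edge')[0]; px=m['pixels'].astype('uint8')
r=cv2.minAreaRect(cv2.findNonZero(px)); print(m['conf'],px.sum(),r)
print(np.round([atz('top',c,85) for c in cv2.boxPoints(r)],1))
m=ctrl.silhouettes('top','pad')[0]; px=m['pixels'].astype('uint8')
r=cv2.minAreaRect(cv2.findNonZero(px)); print(m['conf'],np.round([atz('top',c,4) for c in cv2.boxPoints(r)],1),atz('top',r[0],4))
E
```

```text
lid_hinge top [551.  348.3  80.5]
lid_hinge side [553.2 345.   80.5] tri (array([551.25768119, 348.02480712,  83.45111344]), np.float64(0.9736381850857014))
lid_hinge side [421.6   9.8  80.5] tri (array([456.55967253, 310.2455336 , 260.3629961 ]), np.float64(159.23669178873877))
lid_edge top [407.8 409.   85. ]
lid_edge side [415.4 419.1  85. ] tri (array([412.30566779, 411.6608621 ,  78.20454572]), np.float64(9.735009269130368))
lid_edge side [459.3 453.9  85. ] tri (array([436.8360229 , 424.3578567 ,  61.33030688]), np.float64(63.0036036111444))
pad top [453.8  96.4   0. ]
pad side [449.3  99.7   0. ] tri (array([451.93997886,  95.87446606,  -3.18111863]), np.float64(3.754131478450345))
distributor_cap top [ 442.7 -120.9    0. ]
distributor_cap side [ 434.3 -107.2    0. ] tri (array([ 439.68048484, -123.45868771,  -10.16283976]), np.float64(5.992667111457003))
tape_black top [641.7 265.2   0. ]
tape_black side [656.6 259.    0. ] tri (array([645.87866609, 266.661607  ,   8.12511351]), np.float64(11.321586469084851))
rotor_arm top [664.5 430.6   0. ]
rotor_arm side [667.5 445.4   0. ] tri (array([670.49957172, 435.27821197, -11.95820842]), np.float64(8.837347295841774))
[415.476077   419.38623062  47.        ]
0.62 4565 ((215.60003662109375, 274.8000183105469), (60.821044921875, 76.92073059082031), 26.56505012512207)
[[431.8 481.8  85. ]
 [583.5 409.9  85. ]
 [524.2 288.8  85. ]
 [373.8 361.3  85. ]]
0.69 [[513.8 157.8   4. ]
 [514.6  41.3   4. ]
 [396.5  41.3   4. ]
 [395.6 156.9   4. ]] [454.88612291  99.30353964   4.        ]
```

Top view: lid (white) is around (217,275), with hinge tabs at (215,236) and (249,251); pad is at (345,286), a blue vice lies between them at (285,270), and the cap is at (441,294). Side view: the housing nose/button is near (330,375). Next I refine the housing pose.

```bash
python3 - <<'E'
from h import *
im=cv2.imread('pics/top0.png')
m=(im.min(2)>165).astype('uint8'); m[:, :160]=0; m[:,268:]=0; m[:225]=0; m[322:]=0
n,l,s,c=cv2.connectedComponentsWithStats(m); k=1+s[1:,4].argmax(); mm=(l==k).astype('uint8')
# world-plane points at lid top, least-squares rectangle via minAreaRect of the hull
cnt=max(cv2.findContours(mm,cv2.RETR_EXTERNAL,cv2.CHAIN_APPROX_NONE)[0],key=len)[:,0].astype(float)
W=np.array([atz('top',u,85)[:2] for u in cnt],np.float32)
r=cv2.minAreaRect(W); print(s[k],r,np.round(cv2.boxPoints(r),1))
ap=cv2.approxPolyDP(W.reshape(-1,1,2),8,True)[:,0];print(np.round(ap,1))
# fit lines to the four sides
from scipy.spatial.transform import Rotation
B=cv2.boxPoints(r)
for i in range(4):
    a,b=B[i],B[(i+1)%4]; d=(b-a)/np.linalg.norm(b-a); t=(W-a)@d; e=np.abs((W-a)@np.array([-d[1],d[0]]))
    L=np.linalg.norm(b-a); S=W[(e<6)&(t>.12*L)&(t<.88*L)]
    f=cv2.fitLine(S,cv2.DIST_HUBER,0,.01,.01).ravel(); print(len(S),f.round(2),np.degrees(np.arctan2(f[1],f[0])).round(2))
big=cv2.resize(im[215:335,150:390],None,fx=3.3,fy=3.3,interpolation=cv2.INTER_CUBIC); 
sd=cv2.imread('pics/side0.png')[260:420,220:400]
cv2.imwrite('pics/c1.png',cv2.resize(sd,None,fx=3.7,fy=3.7,interpolation=cv2.INTER_CUBIC))
E
```

```text
[ 172  229   87   93 4480] ((478.2786865234375, 385.9708251953125), (135.4899444580078, 164.0219268798828), 63.85849380493164) [[374.8 361.3]
 [522.1 289. ]
 [581.7 410.7]
 [434.5 482.9]]
[[578.6 411.2]
 [433.1 480. ]
 [377.7 360.5]
 [522.  293.2]
 [517.4 315.1]
 [541.5 328.7]
 [563.3 373.2]
 [552.2 386.2]
 [563.2 388.7]
 [565.3 410.8]]
51 [ 9.0000e-01 -4.4000e-01  4.6360e+02  3.1889e+02] -26.03
27 [4.4000e-01 9.0000e-01 5.4914e+02 3.4649e+02] 63.78
51 [ 9.0000e-01 -4.3000e-01  5.1221e+02  4.4369e+02] -25.71
42 [  0.43   0.91 403.2  416.82] 64.83
```

View pics/c1.png

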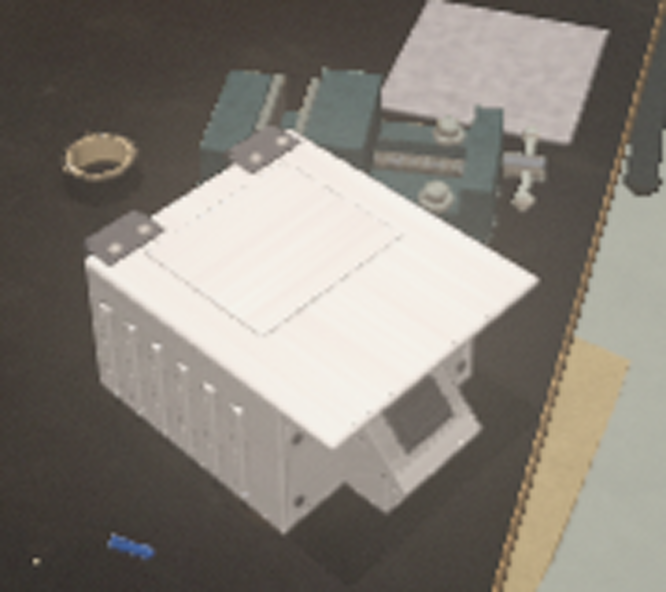

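```bash
cat > sim.py <<'E'
import numpy as np
from scipy.spatial.transform import Rotation as R
def sim(p,r,rows):
    for dp,tw in rows:
        p=p+10*r.apply(dp); r=r*R.from_rotvec(tw)
        yield p,r
E
python3 - <<'E'
from h import *; from sim import *
for a,b in [((415,268),(335,228)),((415,268),(350,210)),((365,262),(335,228)),((365,262),(305,252)),((365,262),(240,212)),((287,205),(125,182))]: print(a,b,tri(ray('top',a),ray('side',b)))
s=ctrl.state(); p=s['tcp_pos']; r=rot()
rows=[([4.4,-1.4,.0],[0,0,-.08])]*5+[([4.5,-1.,-1.5],[0,0,-.09])]*5+[([4.5,-.2,-1],[0,0,-.105])]*5+[([4.8,.5,1],[0,0,-.105])]*5+[([4.2,.9,1],[0,0,-.095])]*5
for i,(p,r) in enumerate(sim(p,r,rows)):
    if i%5==4: print(p.round(),np.hypot(*p[:2]).round(),np.degrees(np.arctan2(r.as_matrix()[1,0],r.as_matrix()[0,0])).round(1),np.degrees(np.arctan2(p[1],p[0])).round(1))
E
```

```text
(415, 268) (335, 228) (array([521.0286363 , -50.82707513,  41.29544735]), np.float64(48.67619436067047))
(415, 268) (350, 210) (array([501.28328418, -46.8499999 ,  98.41683571]), np.float64(12.171071573119518))
(365, 262) (335, 228) (array([511.47951124,  61.03578225, 104.42190442]), np.float64(8.68094427099704))
(365, 262) (305, 252) (array([546.95799064,  67.54255734,  36.31448126]), np.float64(76.80919621506636))
(365, 262) (240, 212) (array([599.68239497, 116.85908053, 170.70940444]), np.float64(217.92995479481257))
(287, 205) (125, 182) (array([696.9901252 , 293.51498701, 294.14731344]), np.float64(242.3267665904155))
[ 387. -437.  220.] 584.0 43.9 -48.5
[ 477. -227.  295.] 528.0 69.7 -25.5
[499.  -6. 345.] 499.0 99.7 -0.6
[434. 224. 295.] 489.0 129.8 27.3
[302. 390. 245.] 493.0 157.0 52.3
```

```bash
python3 -m pendant '{"grip":[50,20,0,0,0],"dp":[[4.4,-2,-1],[4.4,-2,-1],[4.4,-2,-1],[4.4,-2,-1],[4.4,-2,-1]],"twist":[[0,0,-0.08],[0,0,-0.08],[0,0,-0.08],[0,0,-0.08],[0,0,-0.08]]}'
python3 -m pendant '{"grip":[0,0,0,0,0],"dp":[[4.5,-1,-1],[4.5,-1,-1],[4.5,-1,-1],[4.5,-1,-1],[4.5,-1,-1]],"twist":[[0,0,-0.09],[0,0,-0.09],[0,0,-0.09],[0,0,-0.09],[0,0,-0.09]]}'
```

```text
t: 2.35
tcp_pos: [372.8, -409.5, 270.2]
eef_rot: [0.0, 0.927, 0.375, 0.0]
contact_force: [1.2, 0.0, 0.1]
grip_width: 12.4
finger_force: 0.0
t: 2.85
tcp_pos: [462.6, -199.4, 320.2]
eef_rot: [0.0, 0.82, 0.573, 0.0]
contact_force: [0.6, -0.5, 0.8]
grip_width: -0.2
finger_force: 0.0
```

```bash
python3 -m pendant '{"grip":[0,0,0,0,0],"dp":[[4.5,-0.3,-1],[4.5,-0.3,-1],[4.5,-0.3,-1],[4.5,-0.3,-1],[4.5,-0.3,-1]],"twist":[[0,0,-0.105],[0,0,-0.105],[0,0,-0.105],[0,0,-0.105],[0,0,-0.105]]}'
python3 -m pendant '{"grip":[0,0,0,0,0],"dp":[[4.8,0.8,1],[4.8,0.8,1],[4.8,0.8,1],[4.8,0.8,1],[4.8,0.8,1]],"twist":[[0,0,-0.105],[0,0,-0.105],[0,0,-0.105],[0,0,-0.105],[0,0,-0.105]]}'
python3 -m pendant '{"grip":[0,0,0,0,0],"dp":[[4.5,1.4,1],[4.5,1.4,1],[4.5,1.4,1],[4.5,1.4,1],[4.5,1.4,1]],"twist":[[0,0,-0.09],[0,0,-0.09],[0,0,-0.09],[0,0,-0.09],[0,0,-0.09]]}'
cat > rel.py <<'E'
# rel move helper: prints world error expressed in tool axes (cm) and rotvec (rad) to a goal given in the housing frame
import sys; from h import *
O=np.array([489.5,380.3,0]); H=R.from_euler('z',-25.7,degrees=True)
def goal(ph,rh):
    s=ctrl.state(); r=rot(); g=O+H.apply(ph); G=H*rh
    print('tcp',np.round(s['tcp_pos'],1),'goal',g.round(1),'dp cm',(r.inv().apply(g-s['tcp_pos'])/10).round(2),'twist',(r.inv()*G).as_rotvec().round(3),'q',np.round(s['q'],2),'t',s['t'],'F',np.round(s['contact_force'],1))
DOWN=R.from_matrix(np.array([[-1,0,0],[0,1,0],[0,0,-1.]]).T) # tool x=-hx, y=+hy, z down
TILT=DOWN*R.from_rotvec([0,-np.pi/4,0])
E
python3 -c "
from rel import *
print(TILT.apply([0,0,1])); B=np.array([-86,0,47]);n=np.array([-1,0,1])/2**.5
goal(B+n*110,TILT)"
```

```text
t: 3.35
tcp_pos: [479.4, 22.9, 370.2]
eef_rot: [0.0, 0.643, 0.766, 0.0]
contact_force: [0.9, 0.4, 0.4]
grip_width: -0.2
finger_force: 0.0
t: 3.85
tcp_pos: [427.6, 257.9, 319.5]
eef_rot: [0.0, 0.422, 0.906, 0.0]
contact_force: [1.0, 0.9, -0.1]
grip_width: -0.3
finger_force: 0.0
t: 4.35
tcp_pos: [300.5, 453.9, 269.5]
eef_rot: [0.0, 0.21, 0.978, 0.0]
contact_force: [-0.7, 0.9, -0.1]
grip_width: -0.0
finger_force: 0.0
[ 0.70710678  0.         -0.70710678]
tcp [300.5 453.9 269.5] goal [341.9 451.3 124.8] dp cm [-3.88  1.46 14.48] twist [ 0.011 -0.785  0.024] q [-0.15  0.22 -1.05  1.61  0.19  1.42 -0.07] t 4.35 F [-0.7  0.9 -0.1]
```

```bash
python3 -m pendant '{"grip":[0,0,0,0,0],"dp":[[0,0.3,1],[0,0.3,1],[0,0.3,1],[0,0.3,1],[0,0.3,1]],"twist":[[0,-0.13,0],[0,-0.13,0],[0,-0.13,0],[0,-0.13,0],[0.01,-0.13,0.02]]}'
python3 -c "
from rel import *
B=np.array([-86,0,47]);n=np.array([-1,0,1])/2**.5
goal(B+n*110,TILT)"
```

```text
t: 4.85
tcp_pos: [319.1, 461.8, 223.2]
eef_rot: [0.315, 0.211, 0.923, -0.068]
contact_force: [1.4, -0.9, -0.1]
grip_width: -0.1
finger_force: 0.0
tcp [319.1 461.8 223.2] goal [341.9 451.3 124.8] dp cm [ 4.01 -0.02  9.33] twist [ 0.006 -0.13  -0.003] q [-0.67  0.37 -0.95  1.72  0.86  1.6  -0.67] t 4.85 F [ 1.4 -0.9 -0.1]
```

```bash
python3 -m pendant '{"grip":[0,0,0,0,0],"dp":[[1,0,2.3],[1,0,2.3],[1,0,2.3],[1,0,2.4],[0,0,0]],"twist":[[0,0,0],[0,0,0],[0,0,0],[0,0,0],[0.006,-0.13,0]]}'
python3 -c "
from rel import *
B=np.array([-86,0,47]);n=np.array([-1,0,1])/2**.5
goal(B+n*11,TILT)
shot('side','s2.png')
r=ctrl.spot_point('side','button_top');print(r[0]['uv'],proj('side',O+H.apply(B)))
cv2.imwrite('pics/s2c.png',cv2.resize(cv2.imread('pics/s2.png')[220:420,220:460],None,fx=3,fy=3,interpolation=cv2.INTER_CUBIC))
"
```

```text
t: 5.35
tcp_pos: [346.3, 447.1, 123.3]
eef_rot: [0.371, 0.211, 0.9, -0.088]
contact_force: [0.9, -0.2, 0.0]
grip_width: 0.6
finger_force: 0.0
tcp [346.3 447.1 123.3] goal [405.  421.   54.8] dp cm [0.29 0.28 9.39] twist [-0.01  -0.002 -0.008] q [-0.77  0.53 -0.85  1.82  1.03  1.57 -0.87] t 5.35 F [ 0.9 -0.2  0. ]
[334.4, 372.0] [336.53239054 370.88906982]
```

View pics/s2c.png

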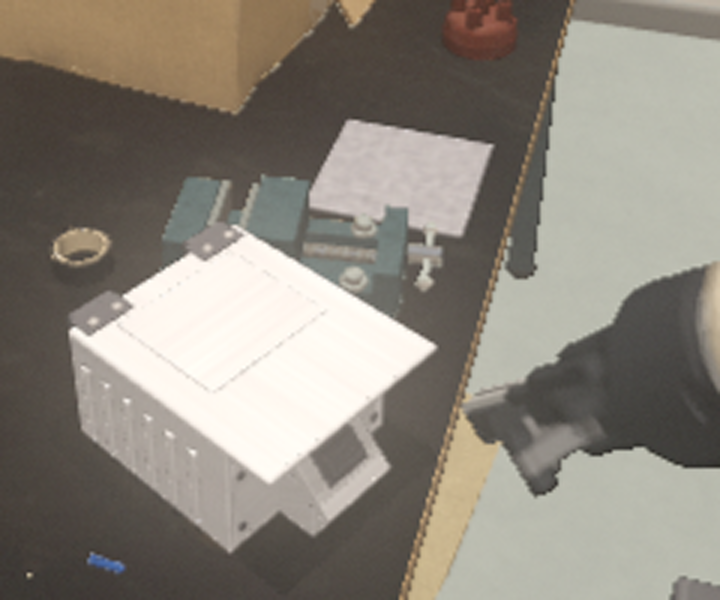

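The picture shows the shut gripper tilted at crop (510,430), aimed at the nose's button at crop (340,455); the networks' button point agrees with my model to 2 px. Approaching.

```bash
python3 -m pendant '{"grip":[0,0,0,0,0],"dp":[[0.3,0.3,2],[0,0,2],[0,0,2],[0,0,1.6],[0,0,0]],"twist":[[-0.01,0,-0.008],[0,0,0],[0,0,0],[0,0,0],[0,0,0]]}'
python3 -c "
from rel import *
B=np.array([-86,0,47]);n=np.array([-1,0,1])/2**.5
goal(B+n*11,TILT)"
```

```text
t: 5.95
tcp_pos: [391.1, 428.6, 66.4]
eef_rot: [0.371, 0.203, 0.902, -0.085]
contact_force: [-0.0, -0.3, 0.5]
grip_width: 0.1
finger_force: 0.0
tcp [391.1 428.6  66.4] goal [405.  421.   54.8] dp cm [-0.3  -0.09  1.94] twist [ 0.002 -0.005  0.006] q [-0.72  0.58 -0.8   1.88  1.12  1.46 -0.89] t 5.95 F [-0.  -0.3  0.5]
```

```bash
python3 -m pendant '{"grip":[0,0,0,0,0],"dp":[[-0.3,0,0.6],[0,0,0.6],[0,0,0.5],[0,0,0.4],[0,0,0.2]],"twist":[[0,0,0],[0,0,0],[0,0,0],[0,0,0],[0,0,0]]}'
python3 -m pendant '{"grip":[0,0,0,0,0],"dp":[[0,0,0],[0,0,0],[0,0,0],[0,0,0],[0,0,0]],"twist":[[0,0,0],[0,0,0],[0,0,0],[0,0,0],[0,0,0]]}'
```

```text
t: 6.45
tcp_pos: [405.6, 423.4, 53.4]
eef_rot: [0.371, 0.201, 0.903, -0.083]
contact_force: [-0.3, -0.2, 0.0]
grip_width: -0.5
finger_force: 0.0
t: 6.95
tcp_pos: [405.5, 423.6, 53.7]
eef_rot: [0.371, 0.201, 0.903, -0.083]
contact_force: [-0.7, 0.6, -0.3]
grip_width: 0.0
finger_force: 0.0
```

```bash
python3 -m pendant '{"grip":[0,0,0,0,0],"dp":[[0,0.1,0.2],[0,0,0.1],[0,0,0.1],[0,0,0],[0,0,0]],"twist":[[0,0,0],[0,0,0],[0,0,0],[0,0,0],[0,0,0]]}'
python3 -m pendant '{"grip":[0,0,0,0,0],"dp":[[0,0,0.1],[0,0,0.1],[0,0,0],[0,0,0],[0,0,0]],"twist":[[0,0,0],[0,0,0],[0,0,0],[0,0,0],[0,0,0]]}'
```

```text
t: 7.45
tcp_pos: [408.5, 423.1, 50.7]
eef_rot: [0.371, 0.201, 0.903, -0.083]
contact_force: [-0.1, -0.3, -0.2]
grip_width: 0.4
finger_force: 0.0
t: 7.95
tcp_pos: [409.7, 422.6, 49.3]
eef_rot: [0.371, 0.201, 0.903, -0.083]
contact_force: [-0.6, 0.1, 0.6]
grip_width: 0.2
finger_force: 0.0
```

```bash
python3 -m pendant '{"grip":[0,0,0,0,0],"dp":[[0,0.1,0.1],[0,0,0.1],[0,0,0.1],[0,0,0],[0,0,0]],"twist":[[0,0,0],[0,0,0],[0,0,0],[0,0,0],[0,0,0]]}'
python3 -c "
from rel import *
B=np.array([-86,0,47]);n=np.array([-1,0,1])/2**.5
goal(B+n*11,TILT)
shot('side','s3.png');r=ctrl.spot_point('side','lid_edge');print(r,proj('side',O+H.apply([-89,0,85])))
cv2.imwrite('pics/s3c.png',cv2.resize(cv2.imread('pics/s3.png')[290:420,240:420],None,fx=4.4,fy=4.4,interpolation=cv2.INTER_CUBIC))
"
```

```text
t: 8.45
tcp_pos: [412.1, 422.6, 47.2]
eef_rot: [0.371, 0.201, 0.903, -0.083]
contact_force: [0.1, 0.3, -0.1]
grip_width: -0.0
finger_force: 0.0
tcp [412.1 422.6  47.2] goal [405.  421.   54.8] dp cm [-0.12 -0.45 -0.94] twist [ 0.006 -0.005  0.007] q [-0.7   0.61 -0.77  1.89  1.17  1.42 -0.9 ] t 8.45 F [ 0.1  0.3 -0.1]
[{'uv': [335.3, 355.4], 'conf': 0.69}] [338.41163455 355.27570376]
```

View pics/s3c.png

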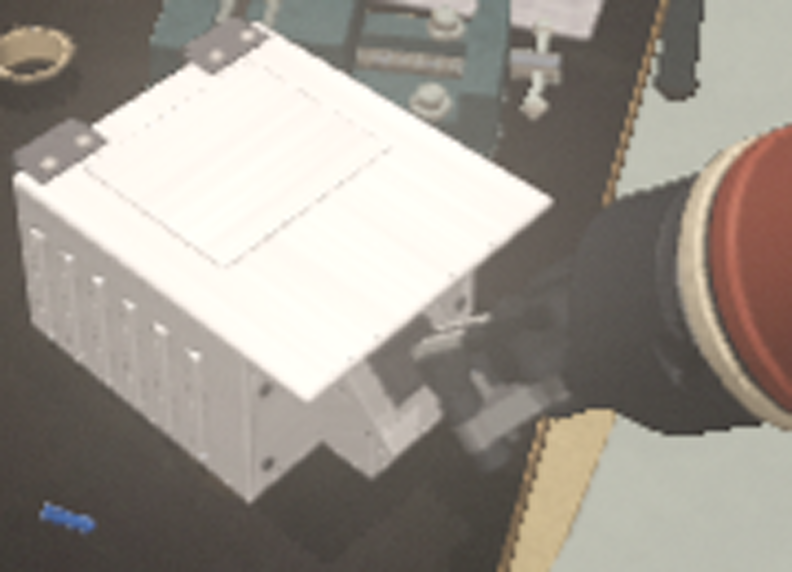

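The fingertips (crop ~(430,350)) are right in front of the button (crop ~(400,360)) but the lid is still shut and no force shows; continue inward.

```bash
python3 -m pendant '{"grip":[0,0,0,0,0],"dp":[[0,-0.3,0.1],[0,0,0.1],[0,0,0.1],[0,0,0],[0,0,0]],"twist":[[0,0,0],[0,0,0],[0,0,0],[0,0,0],[0,0,0]]}'
python3 -m pendant '{"grip":[0,0,0,0,0],"dp":[[0,0,0.1],[0,0,0.1],[0,0,0],[0,0,0],[0,0,0]],"twist":[[0,0,0],[0,0,0],[0,0,0],[0,0,0],[0,0,0]]}'
python3 -c "
from rel import *
s=ctrl.state(); print(proj('side',s['tcp_pos']+rot().apply([0,0,11])), 's3 crop coords', (proj('side',np.array([412.1,422.6,47.2])+rot().apply([0,0,11]))-[240,290])*4.4)
print(ctrl.silhouettes and [ (ctrl.snapshot('side') is not None), [(x['uv'],x['conf']) for x in ctrl.spot_point('side','lid_edge')]])"
```

```text
t: 9.05
tcp_pos: [412.8, 419.0, 45.1]
eef_rot: [0.371, 0.201, 0.903, -0.083]
contact_force: [0.4, -0.3, 0.1]
grip_width: -0.2
finger_force: 0.0
t: 9.55
tcp_pos: [414.0, 418.4, 43.6]
eef_rot: [0.371, 0.201, 0.903, -0.083]
contact_force: [-1.2, -0.0, -0.6]
grip_width: 0.0
finger_force: 0.0
[331.59776505 373.20635133] s3 crop coords [404.90426764 368.99108103]
[True, []]
```

```bash
python3 -c "
from rel import *
shot('side','s4.png')
cv2.imwrite('pics/s4c.png',cv2.resize(cv2.imread('pics/s4.png')[250:420,220:420],None,fx=3.5,fy=3.5,interpolation=cv2.INTER_CUBIC))
goal([0,0,0],TILT)
"
```

```text
tcp [414.  418.4  43.7] goal [489.5 380.3   0. ] dp cm [-2.94 -0.24  9.05] twist [ 0.006 -0.005  0.007] q [-0.7   0.61 -0.77  1.9   1.17  1.42 -0.9 ] t 9.7 F [-1.   0.3 -0.3]
```

View pics/s4c.png

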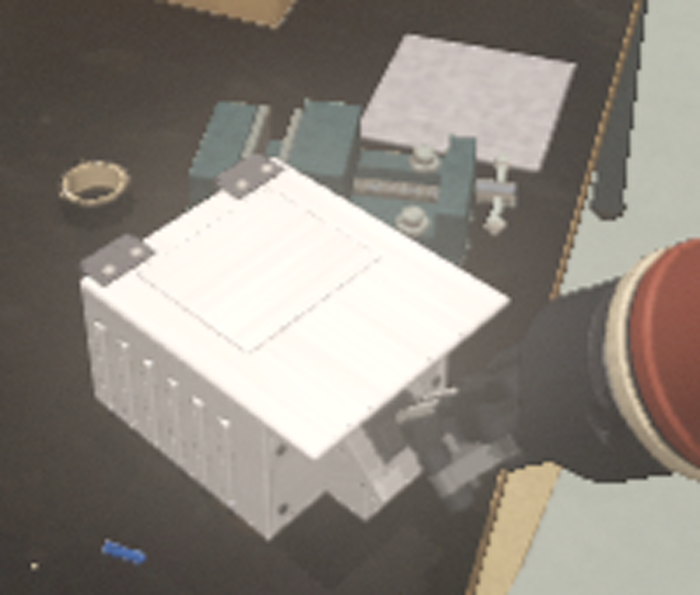

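Lid still shut; the fingertips (crop ~(410,415)) just about reach the button (~(385,430)). Keep going in small steps, watching the force.

```bash
for i in 1 2 3; do :; done
python3 -m pendant '{"grip":[0,0,0,0,0],"dp":[[0,-0.2,0.1],[0,0,0.1],[0,0,0],[0,0,0],[0,0,0]],"twist":[[0,0,0],[0,0,0],[0,0,0],[0,0,0],[0,0,0]]}'
python3 -m pendant '{"grip":[0,0,0,0,0],"dp":[[0,0,0.1],[0,0,0.1],[0,0,0],[0,0,0],[0,0,0]],"twist":[[0,0,0],[0,0,0],[0,0,0],[0,0,0],[0,0,0]]}'
```

```text
t: 10.2
tcp_pos: [414.4, 416.0, 42.3]
eef_rot: [0.371, 0.201, 0.903, -0.083]
contact_force: [-0.1, 0.5, 0.8]
grip_width: 0.2
finger_force: 0.0
t: 10.7
tcp_pos: [415.7, 415.4, 40.8]
eef_rot: [0.371, 0.201, 0.903, -0.083]
contact_force: [0.1, 0.3, 0.4]
grip_width: -0.1
finger_force: 0.0
```

```bash
python3 -m pendant '{"grip":[0,0,0,0,0],"dp":[[0,0,0.1],[0,0,0.1],[0,0,0.1],[0,0,0],[0,0,0]],"twist":[[0,0,0],[0,0,0],[0,0,0],[0,0,0],[0,0,0]]}'
python3 -m pendant '{"grip":[0,0,0,0,0],"dp":[[0,0,0.1],[0,0,0.1],[0,0,0],[0,0,0],[0,0,0]],"twist":[[0,0,0],[0,0,0],[0,0,0],[0,0,0],[0,0,0]]}'
python3 -c "
from rel import *
im=shot('top','t5.png');print(ctrl.spot_point('top','lid_edge'));
a=im[215:335,150:310,::-1]; im=shot('side','s5.png'); b=im[290:410,260:420,::-1]
cv2.imwrite('pics/c5.png',cv2.resize(np.hstack([a,b]),None,fx=2.5,fy=2.5,interpolation=cv2.INTER_CUBIC))
s=ctrl.state(); tip=s['tcp_pos']+rot().apply([0,0,11]); print((proj('side',tip)-[260,290])*2.5+[400,0], (proj('top',tip)-[150,215])*2.5)
B=O+H.apply([-86,0,47]); print((proj('side',B)-[260,290])*2.5+[400,0], (proj('top',B)-[150,215])*2.5)
"
```

```text
t: 11.2
tcp_pos: [417.6, 414.4, 38.6]
eef_rot: [0.371, 0.201, 0.903, -0.083]
contact_force: [0.3, -1.3, -0.7]
grip_width: -0.1
finger_force: 0.0
t: 11.7
tcp_pos: [418.8, 414.0, 37.3]
eef_rot: [0.371, 0.201, 0.903, -0.083]
contact_force: [-1.0, 0.3, 0.7]
grip_width: -0.0
finger_force: 0.5
[{'uv': [200.1, 305.5], 'conf': 0.71}, {'uv': [202.9, 197.3], 'conf': 0.63}]
[573.72328927 207.9978284 ] [146.94631839 207.91869206]
[591.33097636 202.22267454] [134.92824375 223.64906289]
```

View pics/c5.png

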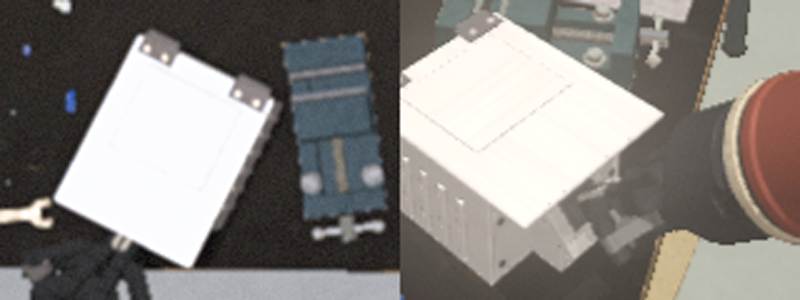

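Left: top view with fingertips just under the lid lip at (120,240); right: finger reaches the button. The last force reading (−1, 0.3, 0.7) points as the button's reaction should: contact. Press 4 mm further.

```bash
python3 -m pendant '{"grip":[0,0,0,0,0],"dp":[[0,0,0.1],[0,0,0.1],[0,0,0.1],[0,0,0.1],[0,0,0]],"twist":[[0,0,0],[0,0,0],[0,0,0],[0,0,0],[0,0,0]]}'
python3 -m pendant '{"grip":[0,0,0,0,0],"dp":[[0,0,0],[0,0,0],[0,0,0],[0,0,0],[0,0,0]],"twist":[[0,0,0],[0,0,0],[0,0,0],[0,0,0],[0,0,0]]}'
python3 -c "
from rel import *
ctrl.snapshot('side');print(ctrl.spot_point('side','lid_edge'))"
```

```text
t: 12.35
tcp_pos: [421.5, 412.7, 34.4]
eef_rot: [0.371, 0.201, 0.903, -0.083]
contact_force: [-1.6, 1.2, 2.3]
grip_width: -0.4
finger_force: 1.7
t: 12.85
tcp_pos: [421.4, 412.7, 34.4]
eef_rot: [0.371, 0.201, 0.903, -0.083]
contact_force: [-2.7, 1.0, 2.3]
grip_width: 0.1
finger_force: 1.7
[{'uv': [304.7, 273.7], 'conf': 0.83}]
```

The button is pressed (force ≈ 3.7 N) and the lid edge is now seen far higher. Back out and turn the tool down.

```bash
python3 -m pendant '{"grip":[0,0,0,0,0],"dp":[[0,0,-2],[0,0,-4],[0,0,-4],[0,0,-4],[0,0,-4]],"twist":[[0,0,0],[0,0,0],[0,0,0],[0,0,0],[0,0,0]]}'
python3 -m pendant '{"grip":[35,35,35,35,35],"dp":[[0,0,-1],[0,0,-1],[0,0,-1],[0,0,-1],[0,0,0]],"twist":[[0,0.14,0],[0,0.14,0],[0,0.14,0],[0,0.14,0],[0,0.14,0]]}'
python3 -c "
from rel import *
for n in('side','top'):
  ctrl.snapshot(n)
  for t in('lid_edge','carrier_grip','pin_tip'):
    for x in ctrl.spot_point(n,t)[:2]: print(n,t,np.round(x['uv'],1),round(x['conf'],2))
for q in([7,0,59],[7,40,64],[7,-40,64]): print(proj('side',O+H.apply(q)),proj('top',O+H.apply(q)))
goal([7,0,180],DOWN)"
```

```text
t: 13.45
tcp_pos: [304.8, 467.0, 164.4]
eef_rot: [0.371, 0.201, 0.903, -0.083]
contact_force: [0.9, 1.7, -0.7]
grip_width: 0.2
finger_force: 0.0
t: 13.95
tcp_pos: [285.9, 477.8, 199.1]
eef_rot: [0.037, 0.216, 0.976, -0.006]
contact_force: [-0.1, 0.0, -2.0]
grip_width: 29.7
finger_force: 0.0
side carrier_grip [294.6 337.8] 0.61
side pin_tip [279.6 349.8] 0.6
top lid_edge [219.5 236. ] 0.91
top carrier_grip [222.5 266. ] 0.57
top pin_tip [208.2 258.4] 0.84
[296.6864233  337.97049055] [221.68105003 267.10789186]
[279.67113431 348.03681698] [205.34056167 259.13786984]
[312.49662143 324.43772434] [237.24983002 274.92719649]
tcp [285.5 476.4 195.6] goal [495.8 377.3 180. ] dp cm [-23.05  -0.11   3.43] twist [-0.     0.081  0.013] q [-0.25  0.32 -1.09  1.7   0.38  1.32 -0.28] t 14.35 F [-1.  -1.3 -0.5]
```

```bash
python3 -m pendant '{"grip":[35,35,35,35,35],"dp":[[0,0,0],[-4.6,0,0],[-4.6,0,0],[-4.6,0,0],[-4.6,0,0]],"twist":[[0,0.08,0.013],[0,0,0],[0,0,0],[0,0,0],[0,0,0]]}'
python3 -m pendant '{"grip":[35,35,35,35,35],"dp":[[-4.2,0,0],[0,0,1.5],[0,0,2],[0,0,1.5],[0,0,0]],"twist":[[0,0,0],[0,0,0],[0,0,0],[0,0,0],[0,0,0]]}'
python3 -c "
from rel import *
goal([7,0,120],DOWN)
for n in('side','top'):
  ctrl.snapshot(n)
  for t in('carrier_grip','pin_tip','lid_edge'):
    for x in ctrl.spot_point(n,t)[:2]: print(n,t,np.round(x['uv'],1),round(x['conf'],2))
a=shot('top','t6.png')[215:335,150:310,::-1]; b=shot('side','s6.png')[240:400,230:390,::-1]
cv2.imwrite('pics/c6.png',np.hstack([cv2.resize(a,(533,400),interpolation=cv2.INTER_CUBIC)[:,:400],cv2.resize(b,(400,400),interpolation=cv2.INTER_CUBIC)]))
s=ctrl.state(); 
for d in(-9,11): print((proj('side',s['tcp_pos']+rot().apply([0,0,d]))-[230,240])*2.5+[400,0])"
```

```text
t: 14.85
tcp_pos: [453.2, 395.5, 195.6]
eef_rot: [0.0, 0.223, 0.975, -0.0]
contact_force: [0.5, 0.5, 0.4]
grip_width: 30.0
finger_force: 0.0
t: 15.35
tcp_pos: [488.8, 377.0, 143.3]
eef_rot: [-0.001, 0.223, 0.975, -0.001]
contact_force: [-0.2, -1.9, -0.4]
grip_width: 29.8
finger_force: 0.0
tcp [488.8 377.  143.3] goal [495.8 377.3 120. ] dp cm [-0.62  0.33  2.33] twist [-0.003 -0.002 -0.001] q [ 0.01  0.5  -0.97  1.6   0.42  1.27  0.08] t 15.35 F [-0.2 -1.9 -0.4]
side carrier_grip [291.5 340.9] 0.66
side pin_tip [279.3 350.7] 0.64
side lid_edge [264.4 237. ] 0.62
side lid_edge [302.2 362.1] 0.49
top carrier_grip [224.7 267.1] 0.54
top pin_tip [205.2 259.5] 0.93
top pin_tip [233.6 242.9] 0.28
top lid_edge [219.9 235.8] 0.93
[569.55151434 138.06118001]
[570.35265393 161.80548187]
```

View pics/c6.png

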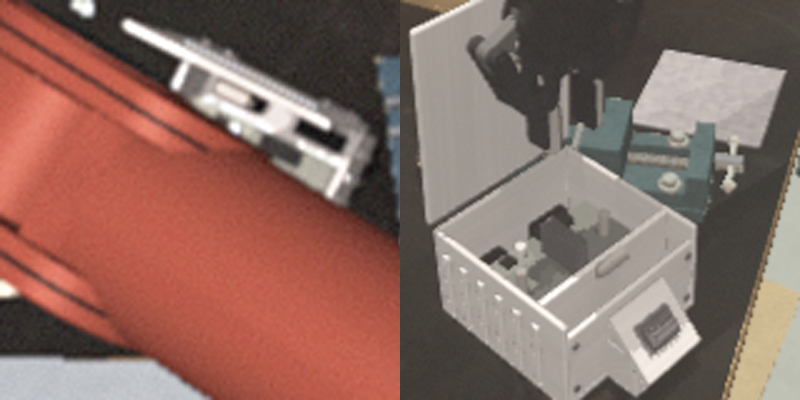

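Lid is open (upright at crop left), the block is at crop (565,235), pins at (520,250)/(605,215). Finger ends show at (548,147)/(597,120), i.e. about 20 mm higher than the TCP claims, consistent with the button contact; I allow for that going down.

```bash
python3 -m pendant '{"grip":[35,35,35,35,35],"dp":[[-0.6,0.3,1.5],[0,0,2],[0,0,2],[0,0,1.8],[0,0,0.5]],"twist":[[0,0,0],[0,0,0],[0,0,0],[0,0,0],[0,0,0]]}'
python3 -c "
from rel import *
goal([7,0,45],DOWN)
shot('side','s7.png'); cv2.imwrite('pics/c7.png',cv2.resize(cv2.imread('pics/s7.png')[280:380,240:360],None,fx=5,fy=5,interpolation=cv2.INTER_CUBIC))"
```

```text
t: 16.35
tcp_pos: [496.9, 375.8, 64.7]
eef_rot: [-0.001, 0.224, 0.975, -0.001]
contact_force: [0.1, -0.1, 0.1]
grip_width: 30.0
finger_force: 0.0
tcp [496.9 375.8  64.7] goal [495.8 377.3  45. ] dp cm [0.15 0.09 1.97] twist [-0.003 -0.002 -0.004] q [-0.03  0.58 -0.92  1.66  0.5   1.15  0.04] t 16.35 F [ 0.1 -0.1  0.1]
```

View pics/c7.png

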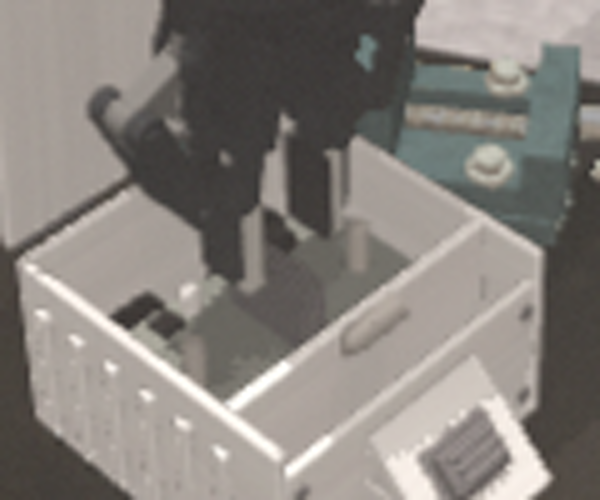

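The fingers straddle the finned block (tips at crop (240,280) and (315,235), block around (285,290)), tips roughly at its top edge, pins clear at both sides. Go down 2 cm and close.

```bash
python3 -m pendant '{"grip":[35,35,35,35,35],"dp":[[0.1,0.1,0.5],[0,0,0.5],[0,0,0.5],[0,0,0.4],[0,0,0]],"twist":[[0,0,0],[0,0,0],[0,0,0],[0,0,0],[0,0,0]]}'
python3 -m pendant '{"grip":[0,0,0,0,0],"dp":[[0,0,0],[0,0,0],[0,0,0],[0,0,0],[0,0,0]],"twist":[[0,0,0],[0,0,0],[0,0,0],[0,0,0],[0,0,0]]}'
```

```text
t: 16.9
tcp_pos: [497.0, 378.1, 48.2]
eef_rot: [-0.0, 0.224, 0.975, -0.0]
contact_force: [0.1, 0.4, -0.3]
grip_width: 30.0
finger_force: 0.0
t: 17.4
tcp_pos: [497.1, 378.1, 49.0]
eef_rot: [0.0, 0.224, 0.975, -0.0]
contact_force: [-3.3, -3.6, 5.2]
grip_width: 10.2
finger_force: 61.1
```

```bash
python3 -m pendant '{"grip":[0,0,0,0,0],"dp":[[0,-0.1,0],[0,0,-0.2],[0,0,-0.3],[0,0,-0.4],[0,0,-0.4]],"twist":[[0,0,0],[0,0,0],[0,0,0],[0,0,0],[0,0,0]]}'
python3 -m pendant '{"grip":[0,0,0,0,0],"dp":[[0,0,-0.5],[0,0,-0.8],[0,0,-1],[0,0,-1],[0,0,0]],"twist":[[0,0,0],[0,0,0],[0,0,0],[0,0,0],[0,0,0]]}'
python3 -c "
from rel import *
goal([7,0,120],DOWN)
for n in('side','top'):
  ctrl.snapshot(n)
  for x in ctrl.spot_point(n,'carrier_grip')[:2]: print(n,np.round(x['uv'],1),round(x['conf'],2))
print([proj('side',O+H.apply([7,0,z])) for z in(59,95,105)])"
```

```text
t: 17.9
tcp_pos: [496.6, 377.4, 61.9]
eef_rot: [-0.0, 0.224, 0.975, 0.0]
contact_force: [-0.2, -0.4, -2.1]
grip_width: 10.1
finger_force: 60.1
t: 18.4
tcp_pos: [497.4, 378.3, 96.7]
eef_rot: [0.001, 0.224, 0.975, 0.001]
contact_force: [-0.3, 0.1, -1.9]
grip_width: 10.2
finger_force: 60.1
tcp [497.4 378.3  96.7] goal [495.8 377.3 120. ] dp cm [ 0.1  -0.15 -2.33] twist [ 0.003  0.001 -0.004] q [-0.01  0.55 -0.94  1.64  0.47  1.2   0.06] t 18.4 F [-0.3  0.1 -1.9]
side [292.1 318.7] 0.92
top [276.2 206.2] 0.53
[array([296.6864233 , 337.97049055]), array([296.0837383 , 322.46531556]), array([295.91086703, 318.01788564])]
```

Grip holds, 1.9 N of load: the carrier is free. Carry it out sideways (clear of the lid), then level with the pad.

```bash
python3 -m pendant '{"grip":[0,0,0,0,0],"dp":[[0,0,-1.5],[0,0,-1.5],[0,-2,0],[0,-3.5,0],[0,-3.5,0]],"twist":[[0,0,0],[0,0,0],[0,0,0],[0,0,0],[0,0,0]]}'
python3 -m pendant '{"grip":[0,0,0,0,0],"dp":[[0,-3,0],[0,-0.5,0],[0,0,0],[0,0,0],[0,0,0]],"twist":[[0,0,0],[0,0,-0.1],[0,0,-0.14],[0,0,-0.14],[0,0,-0.07]]}'
python3 -m pendant '{"grip":[0,0,0,0,0],"dp":[[0,-2,0],[0,-4,0],[0,-4,0],[0,-4,0],[0,-2,0]],"twist":[[0,0,0],[0,0,0],[0,0,0],[0,0,0],[0,0,0]]}'
cat > pd.py <<'E'
from rel import *
def pg(x,y,z):
    s=ctrl.state(); r=rot(); G=R.from_matrix(np.array([[-1,0,0],[0,1,0],[0,0,-1.]]).T)
    print('dp cm',(r.inv().apply(np.array([x,y,z])-s['tcp_pos'])/10).round(2),'twist',(r.inv()*G).as_rotvec().round(3),'q',np.round(s['q'],2),'t',s['t'])
E
python3 -c "
from pd import *
" 2>/dev/null; mv pd.py padgoal.py; python3 -c "
from padgoal import *
pg(450,103.5,13)"
```

```text
t: 19.1
tcp_pos: [457.0, 296.6, 125.8]
eef_rot: [0.0, 0.224, 0.975, 0.001]
contact_force: [0.6, -0.2, -1.0]
grip_width: 10.2
finger_force: 60.2
t: 19.6
tcp_pos: [442.5, 265.3, 126.1]
eef_rot: [0.001, -0.002, 1.0, 0.0]
contact_force: [0.2, 0.2, -2.4]
grip_width: 10.1
finger_force: 60.1
t: 20.1
tcp_pos: [442.0, 101.8, 125.5]
eef_rot: [0.0, 0.002, 1.0, -0.001]
contact_force: [0.2, 0.4, -1.4]
grip_width: 10.0
finger_force: 60.1
dp cm [-0.79  0.2  11.25] twist [-0.002  0.001 -0.005] q [ 0.82  0.12 -1.19  2.    0.13  1.1   1.15] t 20.1
```

```bash
python3 -m pendant '{"grip":[0,0,0,0,0],"dp":[[-0.6,0.2,2],[0,0,2.5],[0,0,2.5],[0,0,2],[0,0,1.2]],"twist":[[0,0,-0.005],[0,0,0],[0,0,0],[0,0,0],[0,0,0]]}'
python3 -c "
from padgoal import *
pg(450,103.5,13)
u={}
for n in('side','top'):
  ctrl.snapshot(n)
  for t in('carrier_grip','pad'):
    r=ctrl.spot_point(n,t)
    for x in r[:1]: print(n,t,np.round(x['uv'],1),round(x['conf'],2)); u[n,t]=x['uv']
if ('side','carrier_grip') in u: print([atz('side',u['side','carrier_grip'],z).round(1) for z in(23,32)])
"
```

```text
t: 20.6
tcp_pos: [447.7, 107.2, 22.3]
eef_rot: [-0.0, -0.002, 1.0, 0.0]
contact_force: [0.4, -0.3, -1.8]
grip_width: 10.1
finger_force: 60.1
dp cm [-0.23 -0.37  0.93] twist [ 0.    -0.     0.003] q [ 0.64  0.34 -1.07  2.08  0.38  0.93  0.93] t 20.6
side carrier_grip [353.6 269.7] 0.61
side pad [354.9 277.4] 0.97
top carrier_grip [204.5 196.2] 0.24
[array([460.4,  96.5,  23. ]), array([457.8, 108.9,  32. ])]
```

```bash
python3 -m pendant '{"grip":[0,0,0,0,0],"dp":[[0,-0.3,0.2],[0,0,0.2],[0,0,0.2],[0,0,0.1],[0,0,0]],"twist":[[0,0,0],[0,0,0],[0,0,0],[0,0,0],[0,0,0]]}'
python3 -m pendant '{"grip":[0,0,0,0,0],"dp":[[0,0,0.1],[0,0,0.1],[0,0,0],[0,0,0],[0,0,0]],"twist":[[0,0,0],[0,0,0],[0,0,0],[0,0,0],[0,0,0]]}'
```

```text
t: 21.4
tcp_pos: [447.6, 104.0, 15.4]
eef_rot: [-0.0, -0.001, 1.0, 0.0]
contact_force: [0.1, 0.1, -1.6]
grip_width: 10.2
finger_force: 60.1
t: 21.9
tcp_pos: [447.8, 104.0, 13.6]
eef_rot: [0.0, -0.001, 1.0, 0.0]
contact_force: [-0.6, 0.6, -2.1]
grip_width: 10.2
finger_force: 60.1
```

```bash
python3 -m pendant '{"grip":[0,0,0,0,0],"dp":[[0,0,0.1],[0,0,0.1],[0,0,0],[0,0,0],[0,0,0]],"twist":[[0,0,0],[0,0,0],[0,0,0],[0,0,0],[0,0,0]]}'
python3 -m pendant '{"grip":[0,0,0,0,0],"dp":[[0,0,0.1],[0,0,0],[0,0,0],[0,0,0],[0,0,0]],"twist":[[0,0,0],[0,0,0],[0,0,0],[0,0,0],[0,0,0]]}'
```

```text
t: 22.4
tcp_pos: [447.9, 104.0, 12.8]
eef_rot: [-0.0, -0.001, 1.0, -0.001]
contact_force: [-9.8, -3.5, 24.7]
grip_width: 10.0
finger_force: 63.6
t: 22.9
tcp_pos: [447.9, 104.0, 12.8]
eef_rot: [-0.0, -0.001, 1.0, -0.001]
contact_force: [-15.9, -4.6, 44.7]
grip_width: 10.1
finger_force: 66.2
```

On the pad (firm contact). Ease off the pressure and open.

```bash
python3 -m pendant '{"grip":[0,0,0,0,0],"dp":[[0,0,-0.1],[0,0,-0.1],[0,0,0],[0,0,0],[0,0,0]],"twist":[[0,0,0],[0,0,0],[0,0,0],[0,0,0],[0,0,0]]}'
python3 -m pendant '{"grip":[25,40,40,40,40],"dp":[[0,0,0],[0,0,0],[0,0,0],[0,0,0],[0,0,0]],"twist":[[0,0,0],[0,0,0],[0,0,0],[0,0,0],[0,0,0]]}'
python3 -m pendant '{"grip":[40,40,40,40,40],"dp":[[0,0,0],[0,0,-0.5],[0,0,-1],[0,0,-2],[0,0,-2]],"twist":[[0,0,0],[0,0,0],[0,0,0],[0,0,0],[0,0,0]]}'
python3 -c "
from padgoal import *
for n in('side','top'):
  ctrl.snapshot(n)
  for t in('carrier_grip','pad'):
    for x in ctrl.spot_point(n,t)[:1]: print(n,t,np.round(x['uv'],1),round(x['conf'],2),atz(n,x['uv'],23 if t!='pad' else 0).round(1))"
```

```text
t: 23.4
tcp_pos: [448.0, 104.0, 12.9]
eef_rot: [0.0, -0.001, 1.0, -0.0]
contact_force: [-2.7, -0.7, 7.6]
grip_width: 10.1
finger_force: 61.5
t: 23.9
tcp_pos: [447.7, 104.0, 12.5]
eef_rot: [0.0, -0.001, 1.0, 0.0]
contact_force: [-0.4, -0.8, 0.5]
grip_width: 33.9
finger_force: 0.0
t: 24.4
tcp_pos: [447.6, 104.3, 68.8]
eef_rot: [-0.0, -0.002, 1.0, 0.0]
contact_force: [0.3, 0.2, 1.1]
grip_width: 34.2
finger_force: 0.0
side carrier_grip [356.1 273. ] 0.8 [452.  107.3  23. ]
side pad [354.7 276.1] 0.81 [458.7  88.8   0. ]
```

The carrier lies at about (450,104), pad centre (454.5,98.5). Now rise, shut the fingers and travel round to the right-rear of the lid.

```bash
python3 -m pendant '{"grip":[0,0,0,0,0],"dp":[[0,0,-3],[0,0,-4],[0,0,-4],[0,0,-4],[0,0,-2]],"twist":[[0,0,0],[0,0,0],[0,0,0],[0,0,0],[0,0,0]]}'
python3 -m pendant '{"grip":[0,0,0,0,0],"dp":[[-1.5,3.5,0],[-2,3.6,0],[-2,3.6,0],[0,0,0],[0,0,0]],"twist":[[0,0,0],[0,0,0],[0,0,0],[0,0,0.14],[0,0,0.14]]}'
python3 -m pendant '{"grip":[0,0,0,0,0],"dp":[[0,0,0],[0,0,0],[0,0,0],[0,0,0],[0,0,0]],"twist":[[0,0,0.14],[0,0,0.03],[0,0,0],[0,0,0],[0,0,0]]}'
python3 -c "
from rel import *
goal([86,-145,225],DOWN);goal([112,-15,225],DOWN)
u={}
for n in('side','top'):
  ctrl.snapshot(n)
  for t in('lid_edge','carrier_grip','pad'):
    for x in ctrl.spot_point(n,t)[:1]: print(n,t,np.round(x['uv'],1),round(x['conf'],2)); u[n,t]=x['uv']
print(proj('side',O+H.apply([62,0,240])),proj('top',O+H.apply([62,0,240])))
for t,z in(('carrier_grip',23),('pad',0)):
  for n in('side','top'):
    if (n,t) in u: print(t,n,atz(n,u[n,t],z).round(1))"
```

```text
t: 25.2
tcp_pos: [448.4, 104.5, 240.1]
eef_rot: [0.001, -0.002, 1.0, -0.0]
contact_force: [-0.1, -0.7, 0.4]
grip_width: 0.0
finger_force: 0.0
t: 25.7
tcp_pos: [501.5, 213.5, 235.7]
eef_rot: [-0.002, 0.139, 0.99, 0.001]
contact_force: [-0.0, -0.3, -0.1]
grip_width: 0.0
finger_force: 0.0
t: 26.2
tcp_pos: [502.4, 210.9, 237.5]
eef_rot: [-0.0, 0.221, 0.975, 0.0]
contact_force: [0.3, -0.1, -0.1]
grip_width: -0.5
finger_force: 0.0
tcp [502.4 210.9 237.5] goal [504.1 212.3 225. ] dp cm [-0.09  0.2   1.25] twist [ 0.    -0.     0.003] q [ 0.49  0.28 -1.14  1.65  0.26  1.37  0.45] t 26.2 F [ 0.3 -0.1 -0.1]
tcp [502.4 210.9 237.5] goal [583.9 318.2 225. ] dp cm [-2.73 13.2   1.25] twist [ 0.    -0.     0.003] q [ 0.49  0.28 -1.14  1.65  0.26  1.37  0.45] t 26.2 F [ 0.3 -0.1 -0.1]
side lid_edge [265.7 235.7] 0.92
side carrier_grip [354.4 270.5] 0.62
side pad [353.9 279.4] 0.64
top lid_edge [219.6 235.3] 0.5
top carrier_grip [344.4 289.6] 0.64
top pad [344.7 286.4] 0.69
[269.51367798 238.46585232] [217.37660131 237.77857422]
carrier_grip side [457.9  99.   23. ]
carrier_grip top [447.7 101.3  23. ]
pad side [457.5 101.9   0. ]
pad top [455.1  99.9   0. ]
```

The network sees the lid edge within 4 px of the open position, and the carrier within 8 mm of the pad's centre. Move behind the lid.

```bash
python3 -m pendant '{"grip":[0,0,0,0,0],"dp":[[-2.7,1,0],[0,3,0],[0,3,0],[0,3,0],[0,3,0]],"twist":[[0,0,0],[0,0,0],[0,0,0],[0,0,0],[0,0,0]]}'
python3 -m pendant '{"grip":[0,0,0,0,0],"dp":[[0,0,0.8],[0,0,0.8],[0,0,0.8],[0,0,0],[0,0,0]],"twist":[[0,0,0],[0,0,0],[0,0,0],[0,0,0],[0,0,0]]}'
python3 - <<'E'
from rel import *
rho=145
s=ctrl.state(); p=H.inv().apply(np.array(s['tcp_pos'])-O); print('tcp in housing',p.round(1),np.round(s['q'],2))
prev=p
for th in (87,80,73,66,59,52,45,38,32,26,20,15,10,6,3,1.5,0):
    t=np.radians(th); off=11 if th>15 else 11*th/15
    g=np.array([70-rho*np.cos(t)+4.5*np.sin(t)+off, p[1], 80.5+rho*np.sin(t)+4.5*np.cos(t)-12])
    d=(g-prev)/10; print(th,g.round(1),'dp x',(-d[0]).round(2),'z',(-d[2]).round(2)); prev=g
E
```

```text
t: 27.1
tcp_pos: [583.6, 317.5, 237.3]
eef_rot: [-0.0, 0.222, 0.975, -0.0]
contact_force: [0.0, -0.4, 0.6]
grip_width: -0.2
finger_force: 0.0
t: 27.6
tcp_pos: [583.2, 315.4, 213.7]
eef_rot: [0.0, 0.222, 0.975, -0.0]
contact_force: [0.4, 0.1, 0.7]
grip_width: -0.2
finger_force: 0.0
tcp in housing [112.6 -17.8 213.7] [ 0.13  0.56 -1.02  1.4   0.47  1.45  0.24]
87 [ 77.9 -17.8 213.5] dp x 3.47 z 0.01
80 [ 60.3 -17.8 212.1] dp x 1.77 z 0.15
73 [ 42.9 -17.8 208.5] dp x 1.73 z 0.36
66 [ 26.1 -17.8 202.8] dp x 1.68 z 0.57
59 [ 10.2 -17.8 195.1] dp x 1.6 z 0.77
52 [ -4.7 -17.8 185.5] dp x 1.49 z 0.96
45 [-18.3 -17.8 174.2] dp x 1.36 z 1.13
38 [-30.5 -17.8 161.3] dp x 1.21 z 1.29
32 [-39.6 -17.8 149.2] dp x 0.91 z 1.22
26 [-47.4 -17.8 136.1] dp x 0.78 z 1.3
20 [-53.7 -17.8 122.3] dp x 0.64 z 1.38
15 [-57.9 -17.8 110.4] dp x 0.42 z 1.19
10 [-64.7 -17.8  98.1] dp x 0.68 z 1.23
6 [-69.3 -17.8  88.1] dp x 0.47 z 1.0
3 [-72.4 -17.8  80.6] dp x 0.3 z 0.75
1.5 [-73.7 -17.8  76.8] dp x 0.14 z 0.38
0 [-75.  -17.8  73. ] dp x 0.13 z 0.38
```

```bash
python3 -m pendant '{"grip":[0,0,0,0,0],"dp":[[1.5,0,0],[1,0,0],[0.9,0,0],[0.9,0,0.1],[0.9,0,0.1]],"twist":[[0,0,0],[0,0,0],[0,0,0],[0,0,0],[0,0,0]]}'
python3 -m pendant '{"grip":[0,0,0,0,0],"dp":[[0.9,0,0.2],[0.9,0,0.2],[0.8,0,0.3],[0.8,0,0.3],[0.8,0,0.4]],"twist":[[0,0,0],[0,0,0],[0,0,0],[0,0,0],[0,0,0]]}'
python3 -c "
from rel import *
s=ctrl.state(); print(H.inv().apply(np.array(s['tcp_pos'])-O).round(1),np.round(s['q'],2))
for n in('side','top'):
  ctrl.snapshot(n)
  for x in ctrl.spot_point(n,'lid_edge')[:2]: print(n,np.round(x['uv'],1),round(x['conf'],2))
for th in(90,80,70,60,50):
  t=np.radians(th);P=O+H.apply([70-159*np.cos(t)+4.5*np.sin(t),0,80.5+159*np.sin(t)+4.5*np.cos(t)]);print(th,proj('side',P).round(),proj('top',P).round())"
```

```text
t: 28.1
tcp_pos: [535.6, 339.6, 211.9]
eef_rot: [0.0, 0.222, 0.975, 0.0]
contact_force: [0.6, 0.4, 0.7]
grip_width: -0.2
finger_force: 0.7
t: 28.6
tcp_pos: [497.7, 357.6, 197.4]
eef_rot: [-0.0, 0.222, 0.975, 0.0]
contact_force: [0.1, -0.0, 1.4]
grip_width: 0.0
finger_force: 0.7
[ 17.2 -16.9 197.4] [ 0.11  0.47 -1.07  1.55  0.42  1.37  0.12]
side [296.8 263.5] 0.59
90 [264. 236.] [220. 232.]
80 [276. 243.] [214. 245.]
70 [288. 253.] [208. 258.]
60 [299. 265.] [204. 270.]
50 [310. 279.] [200. 280.]
```

The lid follows the finger (about 62°). Continue along the arc.

```bash
python3 -m pendant '{"grip":[0,0,0,0,0],"dp":[[0.8,0,0.4],[0.7,0,0.4],[0.7,0,0.4],[0.7,0,0.6],[0.7,0,0.6]],"twist":[[0,0,0],[0,0,0],[0,0,0],[0,0,0],[0,0,0]]}'
python3 -m pendant '{"grip":[0,0,0,0,0],"dp":[[0.6,0,0.6],[0.6,0,0.7],[0.5,0,0.6],[0.5,0,0.6],[0.4,0,0.7]],"twist":[[0,0,0],[0,0,0],[0,0,0],[0,0,0],[0,0,0]]}'
python3 -m pendant '{"grip":[0,0,0,0,0],"dp":[[0.4,0,0.6],[0.3,0,0.7],[0.3,0,0.7],[0.3,0,0.6],[0.2,0,0.6]],"twist":[[0,0,0],[0,0,0],[0,0,0],[0,0,0],[0,0,0]]}'
python3 -c "
from rel import *
s=ctrl.state(); print(H.inv().apply(np.array(s['tcp_pos'])-O).round(1),np.round(s['q'],2))
ctrl.snapshot('side')
for x in ctrl.spot_point('side','lid_edge')[:2]: print(np.round(x['uv'],1),round(x['conf'],2))
for th in(25,20,15,10):
  t=np.radians(th);P=O+H.apply([70-159*np.cos(t)+4.5*np.sin(t),0,80.5+159*np.sin(t)+4.5*np.cos(t)]);print(th,proj('side',P).round())"
```

```text
t: 29.3
tcp_pos: [464.9, 373.2, 173.2]
eef_rot: [-0.0, 0.222, 0.975, 0.0]
contact_force: [0.8, 0.1, 1.3]
grip_width: 0.1
finger_force: 0.7
t: 29.8
tcp_pos: [442.1, 384.3, 141.2]
eef_rot: [0.0, 0.222, 0.975, 0.0]
contact_force: [-0.0, 0.4, 1.9]
grip_width: -0.2
finger_force: 0.8
t: 30.3
tcp_pos: [428.8, 390.6, 109.1]
eef_rot: [0.0, 0.222, 0.975, 0.0]
contact_force: [1.3, -0.4, 1.3]
grip_width: -0.1
finger_force: 0.8
[-59.2 -17.1 109.1] [ 0.03  0.49 -1.06  1.73  0.46  1.19 -0.04]
[334.8 335.1] 0.85
[193.8 369.2] 0.26
25 [331. 319.]
20 [334. 327.]
15 [336. 334.]
10 [337. 342.]
```

```bash
python3 -m pendant '{"grip":[0,0,0,0,0],"dp":[[0.4,0,0.6],[0.3,0,0.6],[0.2,0,0.5],[0.2,0,0.4],[0.2,0,0.4]],"twist":[[0,0,0],[0,0,0],[0,0,0],[0,0,0],[0,0,0]]}'
python3 -m pendant '{"grip":[0,0,0,0,0],"dp":[[0.1,0,0.3],[0,0,0.2],[0,0,0.2],[0,0,0.1],[0,0,0]],"twist":[[0,0,0],[0,0,0],[0,0,0],[0,0,0],[0,0,0]]}'
```

```text
t: 30.9
tcp_pos: [416.9, 396.3, 84.3]
eef_rot: [-0.0, 0.222, 0.975, 0.0]
contact_force: [0.7, -0.1, 0.9]
grip_width: 0.0
finger_force: 0.7
t: 31.4
tcp_pos: [415.9, 396.8, 76.5]
eef_rot: [-0.0, 0.222, 0.975, 0.0]
contact_force: [-1.0, -0.6, 2.3]
grip_width: 0.1
finger_force: 0.9
```

```bash
python3 -m pendant '{"grip":[0,0,0,0,0],"dp":[[0,0,0.1],[0,0,0.1],[0,0,0.1],[0,0,0],[0,0,0]],"twist":[[0,0,0],[0,0,0],[0,0,0],[0,0,0],[0,0,0]]}'
python3 -m pendant '{"grip":[0,0,0,0,0],"dp":[[0,0,0.1],[0,0,0],[0,0,0],[0,0,0],[0,0,0]],"twist":[[0,0,0],[0,0,0],[0,0,0],[0,0,0],[0,0,0]]}'
```

```text
t: 31.9
tcp_pos: [416.1, 396.7, 73.6]
eef_rot: [-0.0, 0.222, 0.975, 0.0]
contact_force: [-1.1, 0.7, 1.6]
grip_width: -0.4
finger_force: 0.7
t: 32.4
tcp_pos: [416.2, 396.9, 73.4]
eef_rot: [0.0, 0.222, 0.975, 0.0]
contact_force: [-3.3, -2.0, 9.7]
grip_width: -0.0
finger_force: 5.3
```

```bash
python3 -m pendant '{"grip":[0,0,0,0,0],"dp":[[0,0,0.05],[0,0,0.05],[0,0,0],[0,0,0],[0,0,0]],"twist":[[0,0,0],[0,0,0],[0,0,0],[0,0,0],[0,0,0]]}'
```

```text
t: 32.9
tcp_pos: [416.3, 397.0, 73.3]
eef_rot: [0.001, 0.222, 0.975, 0.0]
contact_force: [-5.6, -5.4, 19.9]
grip_width: -0.1
finger_force: 9.7
```

The lid is on its stop (force rises with no travel). Lift off and check.

```bash
python3 -m pendant '{"grip":[0,0,0,0,0],"dp":[[0,0,-0.3],[0,0,-0.7],[0,0,-2],[0,0,-4],[0,0,-4]],"twist":[[0,0,0],[0,0,0],[0,0,0],[0,0,0],[0,0,0]]}'
python3 -m pendant '{"grip":[0,0,0,0,0],"dp":[[0,0,-3],[0,0,-3],[0,0,0],[0,0,0],[0,0,0]],"twist":[[0,0,0],[0,0,0],[0,0,0],[0,0,0],[0,0,0]]}'
python3 -m pendant '{"grip":[0,0,0,0,0],"dp":[[0,0,0],[0,0,0],[0,0,0],[0,0,0],[0,0,0]],"twist":[[0,0,0],[0,0,0],[0,0,0],[0,0,0],[0,0,0]]}'
python3 -c "
from rel import *
im=shot('side','s8.png')
for t in('lid_edge','button_top','carrier_grip','pad'):
  for x in ctrl.spot_point('side',t)[:1]: print(t,np.round(x['uv'],1),round(x['conf'],2))
cv2.imwrite('pics/c8.png',cv2.resize(im[220:400,230:410,::-1],None,fx=3,fy=3,interpolation=cv2.INTER_CUBIC))"
```

```text
t: 33.4
tcp_pos: [416.0, 396.1, 182.5]
eef_rot: [-0.001, 0.222, 0.975, -0.0]
contact_force: [1.3, 0.0, 0.5]
grip_width: 0.1
finger_force: 0.0
t: 33.9
tcp_pos: [416.1, 396.0, 240.7]
eef_rot: [-0.0, 0.222, 0.975, -0.001]
contact_force: [-0.2, -0.4, -1.0]
grip_width: 0.2
finger_force: 0.0
t: 34.4
tcp_pos: [416.1, 396.6, 241.6]
eef_rot: [-0.0, 0.222, 0.975, 0.0]
contact_force: [-0.1, -0.0, 1.1]
grip_width: -0.0
finger_force: 0.0
lid_edge [336.  357.8] 0.64
button_top [354.9 276.5] 0.7
pad [356.5 277. ] 0.95
```

View pics/c8.png

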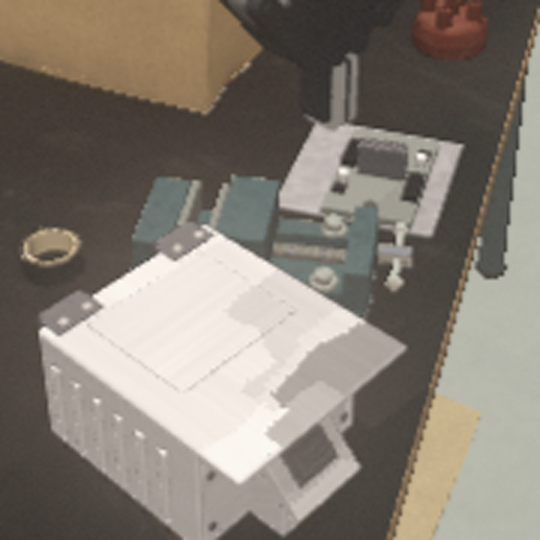

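The lid lies shut (front edge at crop (330,410)) and stays so 1.5 s after release. The carrier lies flat on the pad (crop (375,180)), and the arm is clear of everything.

```bash
python3 -c "
from workcell import ctrl
print(ctrl.sign_off())"
```

```text
the job is handed in; nothing more can be done
None
```

The job is handed in: the button popped the lid, the carrier lies flat about 8 mm from the pad's centre, and the lid was pressed down and stayed shut; the bystanders were never approached, but I made no final check of their positions and got no verdict back.

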